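# Weigh the red-capped sample under the balance's draught cover

## Task

Weigh the sample pot with the red cap: lift the clear draught cover off the balance by its black knob and stand it, rim down, on the bench, then set the red-capped pot upright in the middle of the weighing pan, and finally put the cover back over it so that it sits flat inside the raised ring around the pan. Be gentle with the balance, lowering things onto it without dropping them or pressing the pan hard down, keep the cover the right way up, and leave the other pots and everything else on the bench where they are.

Things in the scene. Friction and masses are not known exactly. Their poses are not given: they have to be found in the camera images.
- balance: White laboratory balance, fixed on the bench. Origin at bench level on the vertical axis of its weighing pan, z up, -x to its front (display, keys). Housing reaches 90 mm behind and 185 mm in front of the origin, 190 mm wide. Balance and tray may change sides; the strip of bench between them is clear from about 0.51 to 0.70 m ahead of the robot.
- deck (a point): Centre of the balance's flat deck, 55 mm above the bench, under the pan: the cover's rim rests on this deck. Round it stands a grey ring 6 mm high, 140 mm inside and 150 mm outside diameter, within which the cover fits with 5 mm to spare all round. z up.
- pan: Round steel weighing pan, 90 mm across, on the balance. Origin at the centre of its top face, 68 mm above the bench when empty, z up. It is sprung: it yields about 1 mm for each 2.5 N and meets its stop after 4 mm (10 N). With the pot on it, it sinks 0.3 to 0.7 mm.
- cover: Loose clear plastic draught cover, about 0.2 kg, blue bead round its rim: an upturned cup, open below, 130 mm outside and 124 mm inside diameter, 110 mm high (106 mm inside), shoulder rounded in to 100 mm across its flat top. Origin at the centre of the open lower rim, z up through the knob. It starts on the balance's deck over the empty pan.
- knob (a point): Middle of the cover's black knob, an upright cylinder of 28 mm diameter and 32 mm height in the middle of the cover's top (110 to 142 mm above the rim; this point is 126 mm above the rim). z up.
- tray: White enamel tray with a black edge, fixed, 260 mm (x) by 180 mm (y), walls 30 mm high and 4 mm thick, floor 5 mm above the bench. Origin on the bench under its centre, z up. The three pots stand in it in a row along its x axis, at about x = -85, -15 and +55 mm, in any order, within 20 mm of its centre line.
- pot_red: The sample to weigh: white plastic pot with a red screw cap (firmly shut), 76 mm high, 0.08 to 0.17 kg. Body 45 mm in diameter, cap 48 mm in diameter from 57 to 76 mm high. Origin at the centre of its underside, z up. Its neighbours in the row stand 70 mm away, centre to centre: grip it across the row.
- pot_blue: A like pot with a blue cap; leave it alone. Origin as for the red one.
- pot_green: A like pot with a green cap; leave it alone. Origin as for the red one.
- meter: White hand-held meter with a green nose, lying on the bench, 121 x 52 x 22 mm, near end of the strip between balance and tray; leave it alone. Origin under its middle.
- fruit: Green fruit, 72 mm across, 72 mm high with its stalk, far end of the strip between balance and tray; leave it alone. Origin under its middle.
- mug: White mug, 84 mm across, 105 mm high, at the left end of the work area; leave it alone. Origin under its middle.
- flask: Empty stoppered conical flask, 86 mm across, 138 mm high, at the right end of the work area; leave it alone. Origin under its middle.
- dropper: Small red bottle with a white cap, 34 mm across, 85 mm high, towards the far edge of the bench; leave it alone. Origin under its middle.
There are look-alikes about, which are no part of the job. Of the things that look like the cover, the middle-sized one is meant.

How it is judged (in metres and radians):
On the way, in this order (a step that is already met when the one before it is completed fails the run):
1. the cover is off the balance and stands on the bench, rim down, let go (height (world z) of cover below 0.004 m and angle between cover's own z axis and vertical below 0.05 rad and horizontal distance between cover and pan above 0.12 m and contact force between cover and the fingers below 0.05 N), for 0.2 s.
2. the red pot stands upright in the middle of the pan, let go (horizontal distance between pot_red and pan below 0.015 m and z of pot_red in the frame of pan between -0.003 and 0.003 m and angle between pot_red's own z axis and vertical below 0.05 rad and contact force between pot_red and the fingers below 0.05 N), for 0.2 s.
At the end, for the whole second after the job is handed in: The red pot stands upright (0.05 rad) on the pan within 15 mm of its middle; the cover stands over it, flat on the balance's deck (rim within 2 mm of deck height, tilt under 0.025 rad), inside the ring (within 7 mm of centred); both at rest (horizontal distance between pot_red and pan below 0.015 m and z of pot_red in the frame of pan between -0.003 and 0.003 m and angle between pot_red's own z axis and vertical below 0.05 rad and horizontal distance between cover and balance below 0.007 m and z of cover in the frame of balance between 0.053 and 0.057 m and angle between cover's own z axis and vertical below 0.025 rad and linear speed of each of cover, pot_red below 0.01 m/s); the robot touches nothing.
It fails at once if the pot is dropped on the pan (arrives faster than 0.5 m/s), or the pan is pressed onto its stop (more than 12 N) (contact force between pan and anything else above 12 N or (horizontal distance between pot_red and pan below 0.06 m and z of pot_red in the frame of pan below 0.015 m and linear speed of pot_red above 0.5 m/s)).
It fails at once if the cover is dropped on the balance (arrives faster than 0.5 m/s) (horizontal distance between cover and balance below 0.08 m and z of cover in the frame of balance below 0.07 m and linear speed of cover above 0.5 m/s).
It fails at once if the cover is tipped over (more than 0.8 rad) (angle between cover's own z axis and vertical above 0.8 rad).
It fails at once if another pot, or anything else on the bench, is shifted by more than 20 mm (distance of any of pot_blue, pot_green, meter, fruit, mug, flask, dropper from where it was at the start of the episode above 0.02 m).
It also fails if it takes over 72 s, if anything falls off the work surface, if the arm or the gripper's body presses on something with over 40 N, if the wrist force passes 120 N, or if a joint passes its speed limit or range.

## Robot

A 6-joint arm with a two-finger parallel gripper is mounted at the origin on the work surface. World frame = base frame: x ahead of the robot, y to its left, z up, the work surface at z = 0. Lengths are in mm, angles in rad, forces in N, time in s.
With the tool pointing down it reaches from about 350 to 775 mm from the base axis. Payload 5.5 kg.
Tool frame: the origin (TCP) lies midway between the tips of the shut fingers; the grasp point (between the pads) lies 19 mm behind it (env.pinch_z is the distance from the TCP to the grasp point, in mm); z points along the fingers, y is the line along which they close (so a half turn about z gives the same grasp; the last joint's range is limited). The gripper opens to 85 mm and grips with 20 to 120 N. Pads are 22 mm wide; open, the fingers measure 114 mm over their backs; the gripper's body (76 mm by 85 mm) begins 54 mm behind the grasp point. The pads swing forward as they close: fully open they stand 13 mm farther back than shut.
Start: joints at [1.116, 0.313, 0.046, 1.304, 0, 1.431], TCP at [178.062, 546.781, 202.823] pointing down, gripper open.
Joint ranges: [-2.76, 2.76], [-0.86, 1.69], [-1.03, 1.26], [-2.2, 2.34], [-1.47, 1.5], [-3.14, 3.14]. Speed limits (rad/s): [2.57, 2.57, 3.14, 3.14, 3.14, 3.14].

## Interface

Orientations are given as a unit quaternion [x, y, z, w].
In Python, from cell import get_obs, optics, env gives the robot as it stands. The module is installed in compiled form; this text tells all that it offers.
- The arm moves only by the tool play_rows, never from a script. Its argument "rows" is a list of rows, each an object of numbers: "dx", "dy", "dz": the shift along the tool's x, y, z in mm; "ax", "ay", "az": the turn, a rotation vector about the tool's x, y, z in rad; "hand": the closure, from 0 (fully open) to 1 (shut). A call has exactly 10 rows; each row is the pose to reach, as a shift and turn from the pose commanded when the call began, along the tool's axes at that moment; what a row does not reach only later rows make up. A row lasts 1/8 s, in which the tool goes at most 62.5 mm and 10.7 degrees, less where a joint would pass 70% of its speed; a pose out of reach is approached as far as the arm can. A call with a gripper value outside its range is refused whole. The fingers move at their own pace and stop on an object; "force" is the grip in N (left out, the last holds). Time passes only in rows, so rows that repeat a pose let the fingers close, or fill a call up. It gives the time, the measured TCP pose, the force, the opening and the grip force at its end, in the units of the state.
- get_obs(): the state, without advancing time (a new reading comes with each control period).
- optics.get_image(name): name is "side" or "top" or "wrist"; returns a dict with "image" (420x560x3 uint8, red, green, blue), "fx", "fy", "cx", "cy" (pixels), "rvec" (rotation vector, rad) and "tvec" (3), from world to camera coordinates, as OpenCV has them. Camera axes: x right, y down, z forward; pixel columns grow to the right and rows downward; lengths in mm; the calibration is good to about 2 mm. The wrist camera is an equidistant fisheye: a pixel r from the principal point sees the ray r / f radians off the axis. A picture is of the moment at which its call begins. There is no depth.
- env.finish_job(): hands the job in; it is judged then, once.
Trained networks look in a picture, given as the dict that the camera call returned (one of the last four; its "shot" number tells which), for a name from the list of things; names that differ only in an ending like _2 or _b are one class to them, and where a whole thing is asked for, a point or a joint stands for the part that bears it (a point fixed in the world has none). Each returns a list of dicts, best first, with "conf" (0 to 1); they miss things now and then, are a little off and sometimes report something else, mostly with a low value. They report only what shows in the picture. A call takes as long as a camera call. They do not tell look-alikes from the thing itself.
- optics.trace(picture, target): "region" (420x560 bool, what is visible of it) and "rect" ([left, top, right, bottom] in pixels, round what is visible of it).
The state is a dict: "time_s": time; "qpos": joint angles; "qvel": joint speeds; "joint_efforts": joint torques, N m; "ee_pos": TCP position; "eef_rot": TCP orientation; "contact_force": force on the tool from outside, world axes, zero at the start; "ft_torque": the same for the moment, N m; "finger_gap": opening from 0.0 (shut) to 1.0 (fully open); "grasp_force": force on a finger pad.
Only numpy, scipy, OpenCV 4.12 (cv2) and the standard library are available. Lean on these libraries where they do the work, as an engineer would, in place of code of your own. Each camera call takes 0.05 s, during which the arm holds its last target. There are 200 camera calls.

## Working session

There is one attempt and no reset: what is moved stays moved. The work goes in short steps, Python scripts to look and compute and a tool call to move; the robot and the scene stay as the last step left them, time stands still between calls to the robot, and variables do not carry over. Pictures are saved under pics/ and viewed, at most 11 in all, crops included, and the job is handed in when it is done.

Besides the shell and the picture viewer there is one more tool, called by a JSON object that holds its "op" and its "data". play_rows: Moves the arm, as the interface text tells. Its arguments: {"type":"object","properties":{"rows":{"type":"array","items":{"type":"object","properties":{"dx":{"type":"number"},"dy":{"type":"number"},"dz":{"type":"number"},"ax":{"type":"number"},"ay":{"type":"number"},"az":{"type":"number"},"hand":{"type":"number"}}}},"force":{"type":"number"}},"required":["rows"]}

```bash
mkdir -p pics
cat > h.py <<'E'
import numpy as np, cv2
from cell import get_obs, optics, env
from scipy.spatial.transform import Rotation as R
def ray(p,u,v,fish=False):
    M=cv2.Rodrigues(np.array(p['rvec'],float))[0]; t=np.array(p['tvec'],float).ravel()
    x=(u-p['cx'])/p['fx']; y=(v-p['cy'])/p['fy']
    if fish:
        r=np.hypot(x,y); d=np.array([np.sin(r)*x/max(r,1e-9),np.sin(r)*y/max(r,1e-9),np.cos(r)])
    else: d=np.array([x,y,1.])
    d=M.T@d; return -M.T@t, d/np.linalg.norm(d)
def atz(p,u,v,z,fish=False):
    c,d=ray(p,u,v,fish); return c+d*(z-c[2])/d[2]
def proj(p,X,fish=False):
    M=cv2.Rodrigues(np.array(p['rvec'],float))[0]; c=M@np.array(X,float)+np.array(p['tvec'],float).ravel()
    if fish:
        r=np.hypot(c[0],c[1]); th=np.arctan2(r,c[2]); return np.array([p['cx']+p['fx']*th*c[0]/r,p['cy']+p['fy']*th*c[1]/r])
    return np.array([p['cx']+p['fx']*c[0]/c[2],p['cy']+p['fy']*c[1]/c[2]])
def save(p,n): cv2.imwrite('pics/'+n,p['image'][...,::-1])
E
python3 - <<'E'
from h import *
ims=[]
for n in ('top','side'):
    p=optics.get_image(n); save(p,n+'0.png')
    print(n,'cam',ray(p,280,210)[0].round())
    for t in ('cover','knob','pot_red','pan','balance','tray','pot_blue','pot_green','meter','fruit'):
        print(t,[(round(d['conf'],2),[int(x) for x in d['rect']], atz(p,(d['rect'][0]+d['rect'][2])/2,(d['rect'][1]+d['rect'][3])/2,60)[:2].round().tolist()) for d in optics.trace(p,t)[:4]])
p=optics.get_image('wrist'); save(p,'w0.png')
print(get_obs()['eef_rot'],env.pinch_z)
E
```

```text
top cam [ 407.  -14. 1742.]
cover [(0.74, [320, 269, 372, 319], [236.0, -302.0]), (0.71, [328, 190, 368, 226], [563.0, -308.0]), (0.57, [322, 139, 349, 166], [779.0, -256.0])]
knob [(0.98, [321, 268, 375, 318], [239.0, -311.0]), (0.81, [329, 185, 368, 224], [575.0, -308.0]), (0.6, [329, 141, 352, 165], [777.0, -275.0]), (0.19, [262, 146, 280, 166], [759.0, -6.0])]
pot_red [(0.74, [330, 190, 366, 222], [569.0, -306.0]), (0.49, [180, 211, 198, 226], [508.0, 303.0])]
pan [(0.24, [330, 190, 367, 225], [565.0, -308.0])]
balance [(0.97, [319, 181, 370, 260], [515.0, -293.0])]
tray [(0.77, [170, 179, 224, 249], [526.0, 273.0]), (0.7, [186, 211, 199, 227], [506.0, 290.0])]
pot_blue [(0.43, [183, 230, 199, 242], [441.0, 294.0])]
pot_green [(0.66, [182, 198, 199, 204], [576.0, 300.0])]
meter [(0.76, [260, 233, 275, 263], [401.0, -1.0])]
fruit [(0.77, [260, 141, 280, 165], [770.0, -1.0]), (0.48, [328, 189, 365, 223], [572.0, -301.0])]
side cam [  157. -1028.  1013.]
cover [(0.88, [310, 255, 362, 317], [587.0, -260.0]), (0.8, [378, 261, 416, 295], [765.0, -284.0]), (0.61, [177, 281, 254, 371], [241.0, -295.0])]
knob [(0.93, [310, 255, 356, 315], [580.0, -254.0]), (0.67, [177, 280, 257, 371], [244.0, -296.0]), (0.66, [382, 260, 414, 297], [767.0, -285.0])]
pot_red [(0.78, [247, 168, 262, 197], [501.0, 283.0]), (0.38, [257, 280, 375, 359], [492.0, -351.0])]
pan []
balance [(0.68, [247, 171, 260, 195], [499.0, 279.0]), (0.35, [219, 130, 246, 167], [480.0, 534.0]), (0.27, [220, 165, 303, 216], [512.0, 230.0])]
tray [(0.81, [218, 165, 304, 215], [512.0, 232.0])]
pot_blue [(0.56, [230, 176, 245, 200], [437.0, 267.0])]
pot_green [(0.77, [266, 167, 278, 191], [570.0, 286.0])]
meter [(0.76, [226, 237, 270, 258], [392.0, -41.0])]
fruit [(0.56, [343, 212, 365, 232], [753.0, -22.0])]
[1.56756317e-01 9.87637310e-01 3.75194661e-05 1.17112134e-05] 18.700000000000003
```

View pics/top0.png

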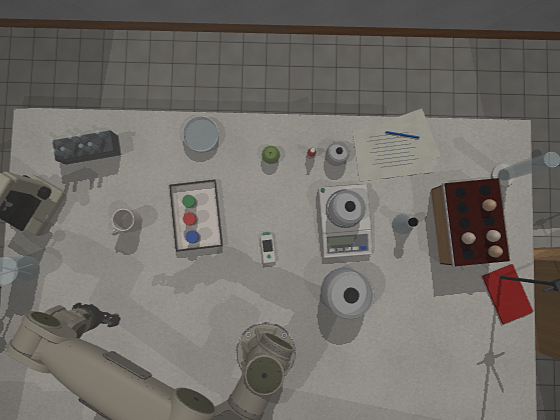

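View pics/side0.png

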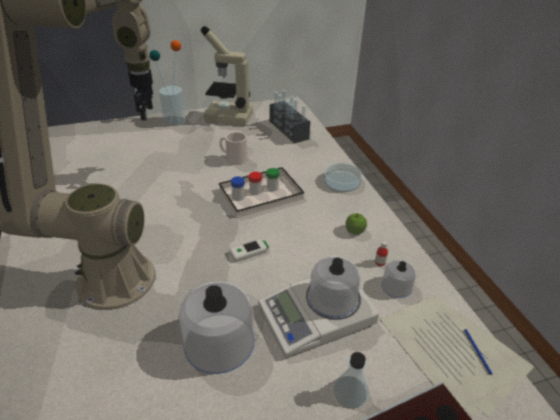

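The top view shows the balance on the right with the middle-sized cover (knob ≈ 350,206). The tray is on the left with green, red and blue caps, red at ≈ 190,219. The side view shows the knob at ≈ 338,266 and the red cap at ≈ 256,176. The strip between is clear.

```bash
cat >> h.py <<'E'
def tri(obs):
    A=np.zeros((3,3));b=np.zeros(3);L=[]
    for p,u,v,f in obs:
        c,d=ray(p,u,v,f);P=np.eye(3)-np.outer(d,d);A+=P;b+=P@c;L.append((c,d))
    X=np.linalg.solve(A,b); return X,[np.linalg.norm(np.cross(X-c,d)).round(1) for c,d in L]
def rel(target,yaw=None):
    """shift in tool axes to world target; yaw = desired world angle of tool y (mod pi)"""
    o=get_obs(); r=R.from_quat(o['eef_rot']); d=r.inv().apply(np.array(target)-o['ee_pos'])
    y=r.as_matrix()[:,1]; cur=np.arctan2(y[1],y[0]); out=d.round(1)
    print('d tool',out,'cur yaw',round(cur,3), 'q',np.round(o['qpos'],2))
    if yaw is not None:
        e=(yaw-cur+np.pi/2)%np.pi-np.pi/2; print('az',round(-e,3))
E
python3 - <<'E'
from h import *
T=optics.get_image('top');S=optics.get_image('side')
def black(p,box):
    l,t,r,b=box; g=p['image'][t:b,l:r].max(2)<55; ys,xs=np.nonzero(g); return xs.mean()+l,ys.mean()+t,len(xs),xs.ptp() if hasattr(xs,'ptp') else np.ptp(xs),np.ptp(ys)
kt=black(T,(340,198,360,216)); ks=black(S,(328,256,348,278)); print(kt,ks)
print('knob',tri([(T,kt[0],kt[1],0),(S,ks[0],ks[1],0)]))
def col(p,box,f):
    l,t,r,b=box; a=p['image'][t:b,l:r].astype(int); g=f(a); ys,xs=np.nonzero(g); return xs.mean()+l,ys.mean()+t,len(xs)
red=lambda a:(a[...,0]>a[...,1]+70)&(a[...,0]>a[...,2]+70)
gr=lambda a:(a[...,1]>a[...,0]+30)&(a[...,1]>a[...,2]+15)
bl=lambda a:(a[...,2]>a[...,0]+60)
for n,f in (('red',red),('green',gr),('blue',bl)):
    a=col(T,(175,190,210,250),f);b=col(S,(228,160,285,195),f); print(n,a,b,tri([(T,a[0],a[1],0),(S,b[0],b[1],0)]))
print(atz(T,328,258,55),atz(T,318,187,55), atz(T,374,249,55))
rel([500,-220,330],np.pi/2)
E
```

```text
(np.float64(349.48192771084337), np.float64(205.93975903614458), 83, np.int64(9), np.int64(10)) (np.float64(336.5897435897436), np.float64(266.71153846153845), 156, np.int64(13), np.int64(15))
knob (array([ 561.98173463, -290.55319591,  174.48683319]), [np.float64(0.6), np.float64(0.6)])
red (np.float64(188.75), np.float64(218.20535714285714), 112) (np.float64(255.36470588235295), np.float64(175.48235294117646), 85) (array([509.69725029, 303.33734659,  77.82757794]), [np.float64(0.4), np.float64(0.4)])
green (np.float64(188.1946902654867), np.float64(200.31858407079645), 113) (np.float64(272.80898876404495), np.float64(171.97752808988764), 89) (array([577.62555372, 308.3152204 ,  77.16039482]), [np.float64(0.1), np.float64(0.1)])
blue (np.float64(191.3394495412844), np.float64(236.40366972477065), 109) (np.float64(237.5), np.float64(180.13888888888889), 72) (array([440.65112085, 290.64170074,  79.29320391]), [np.float64(0.3), np.float64(0.3)])
[ 370.94358522 -231.3142314    55.        ] [ 643.97308109 -188.58139581   55.        ] [ 409.57290256 -407.18106451   55.        ]
d tool [-543.6 -629.4 -127.2] cur yaw 1.256 q [ 1.12  0.31  0.05  1.3  -0.    1.43]
az -0.315
```

{"op": "play_rows", "data": {"rows": [{"dz":-50,"az":-0.04},{"dx":-20,"dy":-20,"dz":-100,"az":-0.08},{"dx":-58,"dy":-60,"dz":-127,"az":-0.12},{"dx":-96,"dy":-102,"dz":-127,"az":-0.16},{"dx":-135,"dy":-144,"dz":-127,"az":-0.2},{"dx":-174,"dy":-186,"dz":-127,"az":-0.24},{"dx":-213,"dy":-228,"dz":-127,"az":-0.28},{"dx":-252,"dy":-270,"dz":-127,"az":-0.315},{"dx":-291,"dy":-312,"dz":-127,"az":-0.315},{"dx":-330,"dy":-354,"dz":-127,"az":-0.315}]}}

```text
invalid input
```

Run:
```python
from h import *
print(get_obs()['ee_pos'],get_obs()['time_s']); rel([562,-290,300],np.pi/2)
```

```text
[178.05783019 546.80073151 202.83411431] 1.25
d tool [-624.2 -676.8  -97.3] cur yaw 1.256 q [ 1.12  0.31  0.05  1.3  -0.    1.43]
az -0.315
```

{"op": "play_rows", "data": {"force": 40, "rows": [{"dx":0,"dy":0,"dz":-50,"ax":0,"ay":0,"az":-0.04,"hand":0},{"dx":-20,"dy":-20,"dz":-100,"ax":0,"ay":0,"az":-0.08,"hand":0},{"dx":-58,"dy":-60,"dz":-127,"ax":0,"ay":0,"az":-0.12,"hand":0},{"dx":-96,"dy":-102,"dz":-127,"ax":0,"ay":0,"az":-0.16,"hand":0},{"dx":-135,"dy":-144,"dz":-127,"ax":0,"ay":0,"az":-0.2,"hand":0},{"dx":-174,"dy":-186,"dz":-127,"ax":0,"ay":0,"az":-0.24,"hand":0},{"dx":-213,"dy":-228,"dz":-127,"ax":0,"ay":0,"az":-0.28,"hand":0},{"dx":-252,"dy":-270,"dz":-127,"ax":0,"ay":0,"az":-0.315,"hand":0},{"dx":-291,"dy":-312,"dz":-127,"ax":0,"ay":0,"az":-0.315,"hand":0},{"dx":-330,"dy":-354,"dz":-127,"ax":0,"ay":0,"az":-0.315,"hand":0}]}}

```text
time_s: 2.5
ee_pos: [382.7, 106.2, 330.1]
eef_rot: [-0.0, 1.0, 0.0, 0.001]
contact_force: [0.5, 0.9, 0.8]
finger_gap: 0.995
grasp_force: 0.0
```

Run:
```python
from h import *
print(get_obs()['ee_pos'],get_obs()['time_s']); rel([562,-290,300],np.pi/2)
```

```text
[382.72987897 106.24895917 330.11240711] 2.5
d tool [-179.1 -396.3   30.2] cur yaw 1.571 q [ 0.07 -0.04 -0.06  1.55  0.    0.07]
az 0.0
```

{"op": "play_rows", "data": {"rows": [{"dx":-22,"dy":-49,"dz":0,"ax":0,"ay":0,"az":0,"hand":0},{"dx":-45,"dy":-99,"dz":0,"ax":0,"ay":0,"az":0,"hand":0},{"dx":-67,"dy":-149,"dz":0,"ax":0,"ay":0,"az":0,"hand":0},{"dx":-90,"dy":-198,"dz":5,"ax":0,"ay":0,"az":0,"hand":0},{"dx":-112,"dy":-248,"dz":10,"ax":0,"ay":0,"az":0,"hand":0},{"dx":-134,"dy":-297,"dz":15,"ax":0,"ay":0,"az":0,"hand":0},{"dx":-157,"dy":-347,"dz":20,"ax":0,"ay":0,"az":0,"hand":0},{"dx":-179,"dy":-396,"dz":30,"ax":0,"ay":0,"az":0,"hand":0},{"dx":-179,"dy":-396,"dz":30,"ax":0,"ay":0,"az":0,"hand":0},{"dx":-179,"dy":-396,"dz":30,"ax":0,"ay":0,"az":0,"hand":0}]}}

```text
time_s: 3.75
ee_pos: [561.0, -287.9, 299.3]
eef_rot: [0.0, 1.0, 0.001, -0.0]
contact_force: [-0.6, 0.9, -1.0]
finger_gap: 0.997
grasp_force: 0.0
```

Run:
```python
from h import *
p=optics.get_image('wrist'); save(p,'w1.png'); np.save('w1.npy',p,allow_pickle=True)
print('cam',ray(p,280,210,1)); print(p['fx'],p['cx'],p['cy'],'tcp px',proj(p,get_obs()['ee_pos'],1),'knob px',proj(p,[562,-290.5,181],1))
for t in ('knob','cover'):
  for d in optics.trace(p,t): print(t,round(d['conf'],2),np.round(d['rect']))
```

```text
cam (array([ 489.15777333, -287.83597434,  470.42173908]), array([ 0.29460095,  0.00319751, -0.95561502]))
325.19226210127806 279.2105587053554 206.38370625707043 tcp px [279.90621177 242.66462107] knob px [276.05454481 192.93527802]
knob 0.93 [269. 274. 324. 343.]
knob 0.73 [232.   1. 304.  12.]
cover 0.92 [216. 121. 336. 248.]
cover 0.85 [263. 272. 321. 340.]
cover 0.65 [231.   0. 306.  12.]
```

View pics/w1.png

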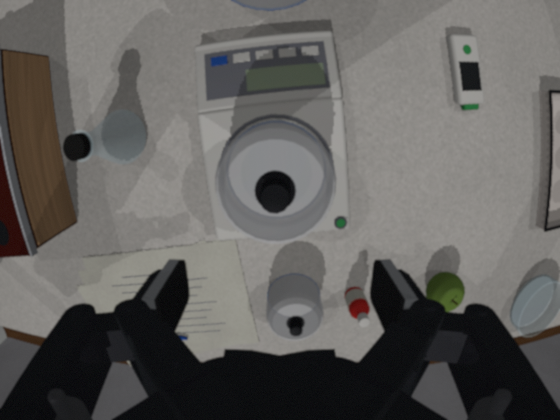

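The wrist view shows the knob at ≈ (275,191), very close to the predicted pixel, with the cover on the balance.

Run:
```python
from h import *
p=np.load('w1.npy',allow_pickle=True).item()
g=p['image'][160:222,248:302].max(2)<50; ys,xs=np.nonzero(g); u,v=xs.mean()+248,ys.mean()+160; print(u,v,len(xs),xs.min()+248,xs.max()+248,ys.min()+160,ys.max()+160)
for z in (181,186,190): print(atz(p,u,v,z,1))
# model: project cylinder, fit xy
from scipy.optimize import least_squares
def bb(X):
    a=np.linspace(0,2*np.pi,60); P=np.array([proj(p,[X[0]+14*np.cos(t),X[1]+14*np.sin(t),z],1) for z in (165,197) for t in a])
    return np.array([P[:,0].min(),P[:,0].max(),P[:,1].min(),P[:,1].max()])
m=np.array([xs.min()+248,xs.max()+248,ys.min()+160,ys.max()+160])
s=least_squares(lambda X:bb(X)-m,[562,-290]); print(s.x,s.fun)
rel([*s.x,220]);
```

```text
274.7043189368771 190.9418604651163 1204 256 294 172 211
[ 560.1157144  -291.73248374  181.        ]
[ 558.88985726 -291.66516832  186.        ]
[ 557.90917155 -291.61131598  190.        ]
[ 559.87418925 -291.27714738] [ 2.89573545 -2.8884676   0.48405082 -0.53829959]
d tool [ 1.4 -4.4 81. ] cur yaw 1.572 q [-0.6   0.43  0.46  1.59  0.   -0.6 ]
```

{"op": "play_rows", "data": {"force": 40, "rows": [{"dx":1,"dy":-3,"dz":35,"ax":0,"ay":0,"az":0,"hand":0},{"dx":1,"dy":-3,"dz":70,"ax":0,"ay":0,"az":0,"hand":0},{"dx":1,"dy":-3,"dz":100,"ax":0,"ay":0,"az":0,"hand":0},{"dx":1,"dy":-3,"dz":120,"ax":0,"ay":0,"az":0,"hand":0},{"dx":1,"dy":-3,"dz":131,"ax":0,"ay":0,"az":0,"hand":0},{"dx":1,"dy":-3,"dz":131,"ax":0,"ay":0,"az":0,"hand":0.3},{"dx":1,"dy":-3,"dz":131,"ax":0,"ay":0,"az":0,"hand":0.5},{"dx":1,"dy":-3,"dz":131,"ax":0,"ay":0,"az":0,"hand":0.8},{"dx":1,"dy":-3,"dz":131,"ax":0,"ay":0,"az":0,"hand":1},{"dx":1,"dy":-3,"dz":131,"ax":0,"ay":0,"az":0,"hand":1}]}}

```text
time_s: 5.15
ee_pos: [560.4, -291.1, 168.9]
eef_rot: [-0.0, 1.0, -0.0, 0.0]
contact_force: [0.2, 1.6, -0.2]
finger_gap: 0.004
grasp_force: 0.0
```

The fingers shut on nothing; I'll look.

Run:
```python
from h import *
p=optics.get_image('wrist'); s=optics.get_image('side')
a=p['image'][60:360,130:430]; b=s['image'][200:340,260:400]
cv2.imwrite('pics/c2.png',np.hstack([cv2.resize(a,(390,390)),cv2.resize(b,(390,390),interpolation=cv2.INTER_CUBIC)])[...,::-1])
print(get_obs()['ee_pos'],get_obs()['finger_gap'],'tcp px side',proj(s,get_obs()['ee_pos']))
```

```text
[ 560.3246619  -290.99512328  168.7846777 ] -0.0002787712529058307 tcp px side [335.60124942 268.54980524]
```

View pics/c2.png

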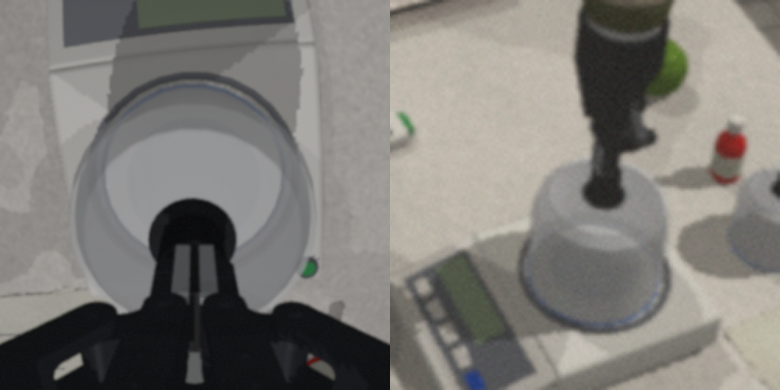

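The shut fingers overlap the knob in both views with no contact, so the knob may be lower than assumed. I'll back off and triangulate with the wrist camera.

{"op": "play_rows", "data": {"rows": [{"dx":0,"dy":0,"dz":-30,"ax":0,"ay":0,"az":0,"hand":0},{"dx":0,"dy":10,"dz":-45,"ax":0,"ay":0,"az":0,"hand":0},{"dx":20,"dy":30,"dz":-45,"ax":0,"ay":0,"az":0,"hand":0},{"dx":40,"dy":60,"dz":-45,"ax":0,"ay":0,"az":0,"hand":0},{"dx":60,"dy":80,"dz":-45,"ax":0,"ay":0,"az":0,"hand":0},{"dx":60,"dy":80,"dz":-45,"ax":0,"ay":0,"az":0,"hand":0},{"dx":60,"dy":80,"dz":-45,"ax":0,"ay":0,"az":0,"hand":0},{"dx":60,"dy":80,"dz":-45,"ax":0,"ay":0,"az":0,"hand":0},{"dx":60,"dy":80,"dz":-45,"ax":0,"ay":0,"az":0,"hand":0},{"dx":60,"dy":80,"dz":-45,"ax":0,"ay":0,"az":0,"hand":0}]}}

```text
time_s: 6.5
ee_pos: [500.5, -211.3, 213.5]
eef_rot: [0.0, 1.0, 0.0, -0.0]
contact_force: [0.3, -0.4, 0.2]
finger_gap: 1.007
grasp_force: 0.0
```

Run:
```python
from h import *
p=optics.get_image('wrist'); s=optics.get_image('side'); t=optics.get_image('top')
np.save('w3.npy',p,allow_pickle=True);np.save('s3.npy',s,allow_pickle=True);np.save('t3.npy',t,allow_pickle=True)
print(get_obs()['ee_pos'])
print('expected knob',proj(p,[560,-291,181],1),proj(p,[566,-292,155],1))
a=p['image'][60:360,30:430]; b=s['image'][230:330,290:390]
cv2.imwrite('pics/c3.png',np.hstack([cv2.resize(a,(400,300)),cv2.resize(b,(300,300),interpolation=cv2.INTER_CUBIC)])[...,::-1])
```

```text
[ 500.32280274 -211.13320274  213.62243251]
expected knob [174.30639559 295.84706425] [182.78347774 285.6338232 ]
```

View pics/c3.png

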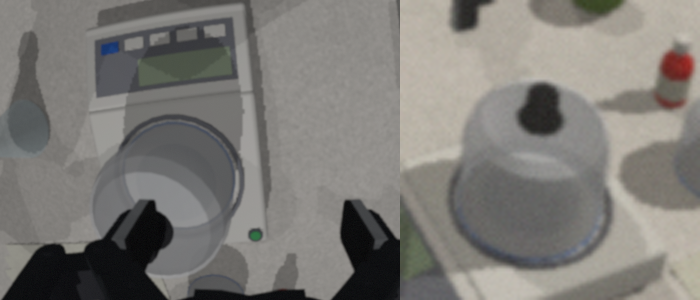

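Run:
```python
from h import *
from scipy.optimize import least_squares
L=lambda n:np.load(n,allow_pickle=True).item()
w1,w3,s,t=L('w1.npy'),L('w3.npy'),L('s3.npy'),L('t3.npy')
def blob(p,l,tp,r,b,th):
    g=(p['image'][tp:b,l:r].max(2)<th).astype(np.uint8)
    n,lab,st,ce=cv2.connectedComponentsWithStats(g); k=1+np.argmax(st[1:,4]); return ce[k]+[l,tp],st[k]+[l,tp,0,0,0]
obs=[]
for nm,p,bx,f,th in (('w1',w1,(248,160,302,222),1,50),('s',s,(325,252,350,282),0,70),('t',t,(340,198,360,216),0,70)):
    c,st=blob(p,*bx,th); obs.append((p,c,f,st)); print(nm,c,st)
def sil(p,f,X,d,h):
    a=np.linspace(0,2*np.pi,40,endpoint=False)
    P=np.array([proj(p,[X[0]+d/2*np.cos(k),X[1]+d/2*np.sin(k),z],f) for z in (X[2]-h/2,X[2]+h/2) for k in a]).astype(np.float32)
    H=cv2.convexHull(P); m=cv2.moments(H); return np.array([m['m10']/m['m00'],m['m01']/m['m00']]),np.ptp(P,0)
for sub in ([0,1],[0,2],[1,2],[0,1,2]):
    r=least_squares(lambda X:np.concatenate([(sil(obs[i][0],obs[i][2],X,28,32)[0]-obs[i][1]) for i in sub]),[560,-290,170]); print(sub,r.x.round(1),r.fun.round(2))
for i in range(3): print(sil(obs[i][0],obs[i][2],r.x,28,32))
p=w3; print('w3 pred',sil(p,1,r.x,28,32), 'g', [proj(p,[560,-291,z],1).round() for z in (150,165,197)])
# where were shut finger tips?
cv2.imwrite('pics/c4.png',cv2.resize(p['image'][200:360,100:260],(640,640),interpolation=cv2.INTER_CUBIC)[...,::-1])
```

```text
w1 [274.70431894 190.94186047] [ 256  172   39   40 1204]
s [336.67836257 266.57309942] [330 258  14  17 171]
t [341. 213.] [341 213   1   1   1]
[0, 1] [ 561.1 -291.7  174. ] [ 0.1   0.28 -0.48  0.63]
[0, 2] [ 560.4 -289.8  168.2] [ 2.18 -1.95  8.08 -6.65]
[1, 2] [ 557.5 -290.4  170.2] [-2.13  1.62  8.33 -5.89]
[0, 1, 2] [ 560. -290.  170.] [ 1.95 -1.89 -1.29  1.38  8.22 -6.59]
(array([276.65201875, 189.05497697]), array([31.049225, 36.46953 ], dtype=float32))
(array([335.38819884, 267.95049474]), array([12.118286, 16.657959], dtype=float32))
(array([349.22227355, 206.41370352]), array([9.349274, 8.568832], dtype=float32))
w3 pred (array([178.91412512, 289.52528272]), array([44.336807, 50.473785], dtype=float32)) g [array([185., 277.]), array([180., 285.]), array([168., 307.])]
```

View pics/c4.png

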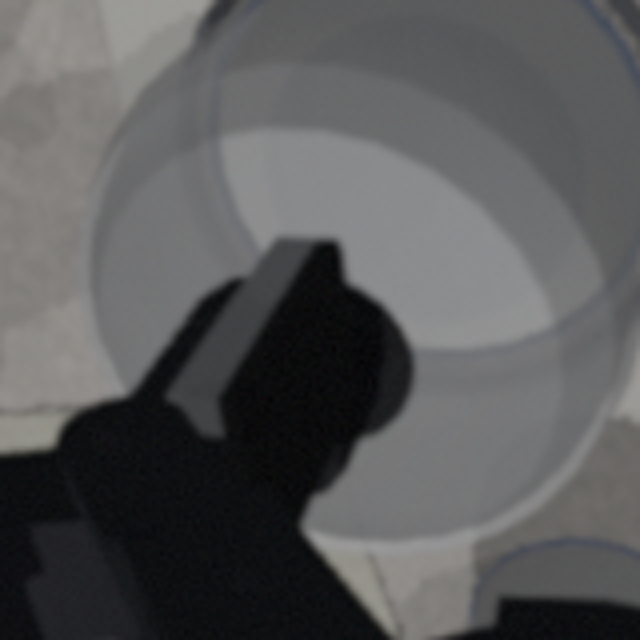

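{"op": "play_rows", "data": {"rows": [{"dx":0,"dy":0,"dz":0,"ax":0,"ay":0,"az":0,"hand":0.5},{"dx":0,"dy":0,"dz":0,"ax":0,"ay":0,"az":0,"hand":0.9},{"dx":0,"dy":0,"dz":0,"ax":0,"ay":0,"az":0,"hand":0.9},{"dx":0,"dy":0,"dz":0,"ax":0,"ay":0,"az":0,"hand":0.9},{"dx":0,"dy":0,"dz":0,"ax":0,"ay":0,"az":0,"hand":0.9},{"dx":0,"dy":0,"dz":0,"ax":0,"ay":0,"az":0,"hand":0.9},{"dx":0,"dy":0,"dz":0,"ax":0,"ay":0,"az":0,"hand":0.9},{"dx":0,"dy":0,"dz":0,"ax":0,"ay":0,"az":0,"hand":0.9},{"dx":0,"dy":0,"dz":0,"ax":0,"ay":0,"az":0,"hand":0.9},{"dx":0,"dy":0,"dz":0,"ax":0,"ay":0,"az":0,"hand":0.9}]}}

```text
time_s: 7.9
ee_pos: [500.3, -211.0, 213.8]
eef_rot: [-0.0, 1.0, 0.0, 0.0]
contact_force: [0.7, 0.3, 0.2]
finger_gap: 0.104
grasp_force: 0.0
```

Run:
```python
from h import *
p=optics.get_image('wrist'); np.save('w5.npy',p,allow_pickle=True); s=np.load('s3.npy',allow_pickle=True).item()
a=np.clip(p['image'][190:350,100:260].astype(float)*2.2,0,255).astype(np.uint8); b=np.clip(s['image'][250:290,317:357].astype(float)*2,0,255).astype(np.uint8)
A=cv2.resize(a,(480,480),interpolation=cv2.INTER_CUBIC);B=cv2.resize(b,(300,300),interpolation=cv2.INTER_CUBIC)
out=np.zeros((480,790,3),np.uint8);out[:,:480]=A;out[:300,490:]=B
# overlay text model: z ring 165 (green) and 197(yellow)
for z,c in ((165,(0,255,0)),(197,(255,255,0))):
    for k in np.linspace(0,6.28,40):
        X=[560+14*np.cos(k),-291.3+14*np.sin(k),z]
        u,v=(proj(p,X,1)-[100,190])*3+1; cv2.circle(out,(int(u),int(v)),1,c,-1)
        u,v=(proj(s,X)-[317,250])*7.5+3; cv2.circle(out,(int(u)+490,int(v)),1,c,-1)
cv2.imwrite('pics/c5.png',out[...,::-1])
```

```text
(no output)
```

View pics/c5.png

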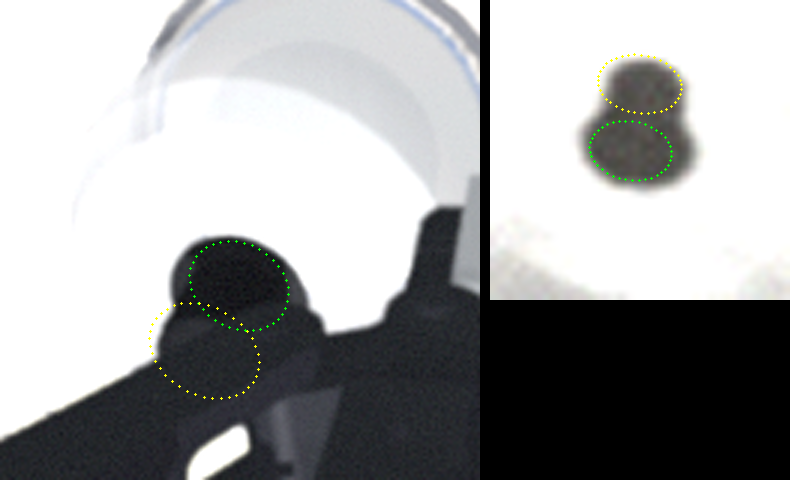

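The knob shows a wide black foot (≈38 mm) with a narrower upright part above, near the expected height. I'll retry the grasp, closing slowly.

{"op": "play_rows", "data": {"force": 40, "rows": [{"dx":0,"dy":0,"dz":-20,"ax":0,"ay":0,"az":0,"hand":0},{"dx":-5,"dy":-10,"dz":-20,"ax":0,"ay":0,"az":0,"hand":0},{"dx":-35,"dy":-45,"dz":-20,"ax":0,"ay":0,"az":0,"hand":0},{"dx":-62,"dy":-80,"dz":-20,"ax":0,"ay":0,"az":0,"hand":0},{"dx":-62,"dy":-80,"dz":-10,"ax":0,"ay":0,"az":0,"hand":0},{"dx":-62,"dy":-80,"dz":15,"ax":0,"ay":0,"az":0,"hand":0},{"dx":-62,"dy":-80,"dz":35,"ax":0,"ay":0,"az":0,"hand":0},{"dx":-62,"dy":-80,"dz":43,"ax":0,"ay":0,"az":0,"hand":0.3},{"dx":-62,"dy":-80,"dz":43,"ax":0,"ay":0,"az":0,"hand":0.5},{"dx":-62,"dy":-80,"dz":43,"ax":0,"ay":0,"az":0,"hand":0.55}]}}

```text
time_s: 9.2
ee_pos: [562.7, -291.1, 171.7]
eef_rot: [-0.0, 1.0, -0.0, 0.001]
contact_force: [0.5, -0.9, 0.6]
finger_gap: 0.451
grasp_force: 0.0
```

Run:
```python
from h import *
p=optics.get_image('wrist'); s=optics.get_image('side')
a=np.clip(p['image'][150:350,200:360].astype(float)*2.2,0,255).astype(np.uint8); b=np.clip(s['image'][240:290,312:362].astype(float)*2,0,255).astype(np.uint8)
out=np.zeros((500,790,3),np.uint8);out[:,:400]=cv2.resize(a,(400,500),interpolation=cv2.INTER_CUBIC);out[:380,410:]=cv2.resize(b,(380,380),interpolation=cv2.INTER_CUBIC)
cv2.imwrite('pics/c6.png',out[...,::-1])
print(get_obs()['ee_pos'],get_obs()['finger_gap'],proj(p,get_obs()['ee_pos'],1))
```

```text
[ 562.81817378 -291.24546911  171.86312402] 0.4496230184244922 [278.709128   242.36670592]
```

View pics/c6.png

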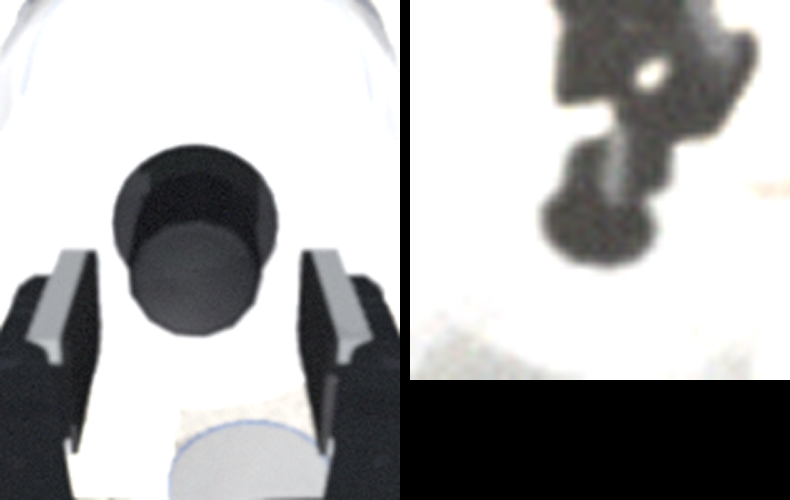

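Run:
```python
from h import *
p=optics.get_image('wrist'); e=get_obs()['ee_pos']
for z in (172,180,190,197): print(z,'axis px',proj(p,[e[0],e[1],z],1).round(1),'knob top px->xy',atz(p,278,260.5,z,1).round(1),'foot',atz(p,278,241,z,1).round(1))
print(atz(p,278,208,165,1).round(1))
```

```text
172 axis px [279.  242.1] knob top px->xy [ 574.5 -291.8  172. ] foot [ 562.1 -291.8  172. ]
180 axis px [279.  247.8] knob top px->xy [ 570.5 -291.7  180. ] foot [ 558.8 -291.7  180. ]
190 axis px [278.9 255.6] knob top px->xy [ 565.6 -291.7  190. ] foot [ 554.6 -291.7  190. ]
197 axis px [278.9 261.5] knob top px->xy [ 562.2 -291.7  197. ] foot [ 551.6 -291.6  197. ]
[ 544.6 -291.8  165. ]
```

Knob clearly seen between the fingers, at (562,-292), top at z≈197. Closing gently.

{"op": "play_rows", "data": {"force": 25, "rows": [{"dx":0,"dy":0,"dz":0,"ax":0,"ay":0,"az":0,"hand":0.6},{"dx":0,"dy":0,"dz":0,"ax":0,"ay":0,"az":0,"hand":0.63},{"dx":0,"dy":0,"dz":0,"ax":0,"ay":0,"az":0,"hand":0.66},{"dx":0,"dy":0,"dz":0,"ax":0,"ay":0,"az":0,"hand":0.69},{"dx":0,"dy":0,"dz":0,"ax":0,"ay":0,"az":0,"hand":0.72},{"dx":0,"dy":0,"dz":0,"ax":0,"ay":0,"az":0,"hand":0.74},{"dx":0,"dy":0,"dz":0,"ax":0,"ay":0,"az":0,"hand":0.76},{"dx":0,"dy":0,"dz":0,"ax":0,"ay":0,"az":0,"hand":0.76},{"dx":0,"dy":0,"dz":0,"ax":0,"ay":0,"az":0,"hand":0.76},{"dx":0,"dy":0,"dz":0,"ax":0,"ay":0,"az":0,"hand":0.76}]}}

```text
time_s: 10.6
ee_pos: [562.3, -291.0, 170.8]
eef_rot: [-0.0, 1.0, 0.0, 0.0]
contact_force: [-0.2, -0.3, 0.1]
finger_gap: 0.236
grasp_force: 0.0
```

Run:
```python
from h import *
p=optics.get_image('wrist'); s=optics.get_image('side')
a=np.clip(p['image'][150:350,200:360].astype(float)*2.2,0,255).astype(np.uint8); b=np.clip(s['image'][240:290,312:362].astype(float)*2,0,255).astype(np.uint8)
out=np.zeros((500,790,3),np.uint8);out[:,:400]=cv2.resize(a,(400,500),interpolation=cv2.INTER_CUBIC);out[:380,410:]=cv2.resize(b,(380,380),interpolation=cv2.INTER_CUBIC)
cv2.imwrite('pics/c7.png',out[...,::-1])
o=get_obs(); print(o['finger_gap'],o['grasp_force'],o['contact_force'])
```

```text
0.2360597052630489 0.0 [0.49416483 0.08749718 0.06659052]
```

View pics/c7.png

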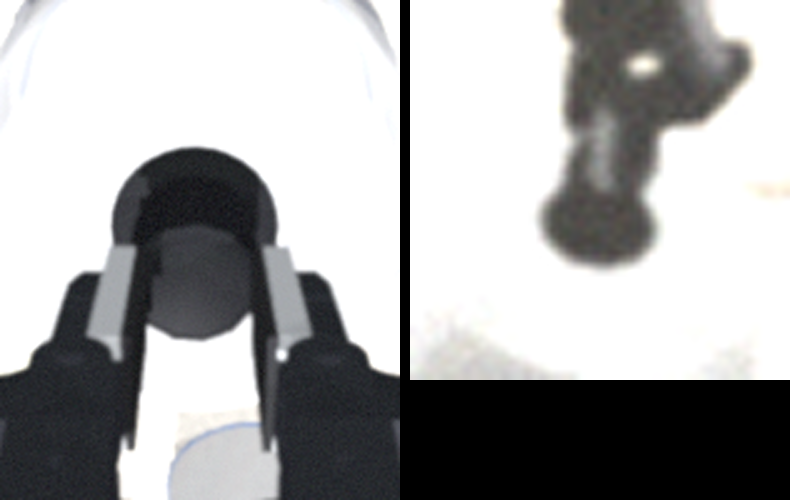

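The pads overlap the knob in the picture yet feel nothing, so they may be above it. Triangulate the knob's top and foot precisely.

Run:
```python
from h import *
from scipy.optimize import least_squares
w=optics.get_image('wrist'); L=lambda n:np.load(n,allow_pickle=True).item(); w1,w5,s=L('w1.npy'),L('w5.npy'),L('s3.npy'); t=optics.get_image('top')
print('top',tri([(w,278,260.5,1),(s,337.3,260.9,0)])); print('foot',tri([(w,278,239,1),(s,336.6,269.6,0)]))
for X in ([562,-292,197],[574,-292,172],[562,-292,165],[572,-292,140]): print(X,'side',proj(s,X).round(1),'w1',proj(w1,X,1).round(1),'w',proj(w,X,1).round(1),'w5crop',((proj(w5,X,1)-[100,190])*3).round(),'top',proj(t,X).round(1))
print(optics.trace(s,'cover')[0]['rect'] if 0 else '')
```

```text
top (array([ 561.82827396, -291.39770325,  196.11280055]), [np.float64(0.2), np.float64(0.2)])
foot (array([ 563.17334296, -291.52444798,  164.53206341]), [np.float64(0.1), np.float64(0.1)])
[562, -292, 197] side [337.4 260.8] w1 [274.2 197.4] w [276.8 261.9] w5crop [201. 358.] top [351.1 205.2]
[574, -292, 172] side [340.8 266.8] w1 [274.6 202.8] w [277.1 261.3] w5crop [235. 343.] top [349.9 202.5]
[562, -292, 165] side [336.2 269.7] w1 [274.6 188.9] w [277.2 237.7] w5crop [236. 292.] top [349.5 206. ]
[572, -292, 140] side [338.8 275.6] w1 [275.  192.6] w [277.4 237.5] w5crop [263. 279.] top [348.3 204. ]
```

The geometry (pad ends at v≈248 in the wrist view and v≈265 in the side view) suggests the finger ends sit about 20–35 mm above the reported TCP, i.e. above the knob. I'll go lower in steps, watching the force.

{"op": "play_rows", "data": {"force": 25, "rows": [{"dx":0,"dy":0,"dz":0,"ax":0,"ay":0,"az":0,"hand":0.4},{"dx":0,"dy":0,"dz":0,"ax":0,"ay":0,"az":0,"hand":0.4},{"dx":0,"dy":0,"dz":6,"ax":0,"ay":0,"az":0,"hand":0.4},{"dx":0,"dy":0,"dz":12,"ax":0,"ay":0,"az":0,"hand":0.4},{"dx":0,"dy":0,"dz":16,"ax":0,"ay":0,"az":0,"hand":0.5},{"dx":0,"dy":0,"dz":16,"ax":0,"ay":0,"az":0,"hand":0.6},{"dx":0,"dy":0,"dz":16,"ax":0,"ay":0,"az":0,"hand":0.7},{"dx":0,"dy":0,"dz":16,"ax":0,"ay":0,"az":0,"hand":0.8},{"dx":0,"dy":0,"dz":16,"ax":0,"ay":0,"az":0,"hand":0.8},{"dx":0,"dy":0,"dz":16,"ax":0,"ay":0,"az":0,"hand":0.8}]}}

```text
time_s: 12.05
ee_pos: [562.2, -290.9, 154.7]
eef_rot: [-0.0, 1.0, 0.0, -0.0]
contact_force: [-0.2, -0.1, -2.7]
finger_gap: 0.314
grasp_force: 24.7
```

Gripping now (gap 0.31 ≈ 27 mm). I'll regrip 9 mm lower for a safer hold.

{"op": "play_rows", "data": {"force": 35, "rows": [{"dx":0,"dy":0,"dz":0,"ax":0,"ay":0,"az":0,"hand":0.5},{"dx":0,"dy":0,"dz":0,"ax":0,"ay":0,"az":0,"hand":0.5},{"dx":0,"dy":0,"dz":4,"ax":0,"ay":0,"az":0,"hand":0.5},{"dx":0,"dy":0,"dz":8,"ax":0,"ay":0,"az":0,"hand":0.5},{"dx":0,"dy":0,"dz":9,"ax":0,"ay":0,"az":0,"hand":0.5},{"dx":0,"dy":0,"dz":9,"ax":0,"ay":0,"az":0,"hand":0.6},{"dx":0,"dy":0,"dz":9,"ax":0,"ay":0,"az":0,"hand":0.7},{"dx":0,"dy":0,"dz":9,"ax":0,"ay":0,"az":0,"hand":0.85},{"dx":0,"dy":0,"dz":9,"ax":0,"ay":0,"az":0,"hand":0.85},{"dx":0,"dy":0,"dz":9,"ax":0,"ay":0,"az":0,"hand":0.85}]}}

```text
time_s: 13.3
ee_pos: [562.3, -291.1, 145.8]
eef_rot: [-0.0, 1.0, -0.0, 0.0]
contact_force: [-0.4, -1.4, -0.5]
finger_gap: 0.316
grasp_force: 34.6
```

{"op": "play_rows", "data": {"rows": [{"dx":0,"dy":0,"dz":-8,"ax":0,"ay":0,"az":0,"hand":0.85},{"dx":0,"dy":0,"dz":-22,"ax":0,"ay":0,"az":0,"hand":0.85},{"dx":0,"dy":0,"dz":-42,"ax":0,"ay":0,"az":0,"hand":0.85},{"dx":0,"dy":0,"dz":-58,"ax":0,"ay":0,"az":0,"hand":0.85},{"dx":0,"dy":8,"dz":-65,"ax":0,"ay":0,"az":0,"hand":0.85},{"dx":-4,"dy":30,"dz":-65,"ax":0,"ay":0,"az":0,"hand":0.85},{"dx":-9,"dy":65,"dz":-65,"ax":0,"ay":0,"az":0,"hand":0.85},{"dx":-15,"dy":105,"dz":-65,"ax":0,"ay":0,"az":0,"hand":0.85},{"dx":-21,"dy":150,"dz":-65,"ax":0,"ay":0,"az":0,"hand":0.85},{"dx":-27,"dy":195,"dz":-65,"ax":0,"ay":0,"az":0,"hand":0.85}]}}

```text
time_s: 14.55
ee_pos: [588.6, -92.8, 209.9]
eef_rot: [-0.001, 1.0, 0.001, -0.001]
contact_force: [-0.1, 0.7, -2.8]
finger_gap: 0.311
grasp_force: 34.8
```

Run:
```python
from h import *
o=get_obs(); print(o['ee_pos'],o['finger_gap'],o['contact_force'])
p=optics.get_image('side'); d=optics.trace(p,'cover'); print([(x['rect'],round(x['conf'],2)) for x in d]); e=o['ee_pos']
for dz in (-91,19): print(proj(p,[e[0],e[1],e[2]+dz]).round(1))
rel([600,-10,91])
```

```text
[588.55219494 -92.76372397 209.87824066] 0.31129823647864374 [-0.07262375  0.73024363 -2.7863782 ]
[([378.6, 260.2, 415.8, 298.4], 0.96), ([178.6, 281.4, 254.5, 373.3], 0.87), ([295.5, 193.0, 342.3, 250.6], 0.56)]
[316.3 232.2]
[319.  202.8]
d tool [-12.1  79.3 119.3] cur yaw 1.577 q [-0.29  0.35  0.12  1.34  0.   -0.29]
```

{"op": "play_rows", "data": {"rows": [{"dx":-6,"dy":40,"dz":0,"ax":0,"ay":0,"az":0,"hand":0.85},{"dx":-10,"dy":72,"dz":5,"ax":0,"ay":0,"az":0,"hand":0.85},{"dx":-11,"dy":82,"dz":25,"ax":0,"ay":0,"az":0,"hand":0.85},{"dx":-11,"dy":82,"dz":55,"ax":0,"ay":0,"az":0,"hand":0.85},{"dx":-11,"dy":82,"dz":80,"ax":0,"ay":0,"az":0,"hand":0.85},{"dx":-11,"dy":82,"dz":98,"ax":0,"ay":0,"az":0,"hand":0.85},{"dx":-11,"dy":82,"dz":108,"ax":0,"ay":0,"az":0,"hand":0.85},{"dx":-11,"dy":82,"dz":114,"ax":0,"ay":0,"az":0,"hand":0.85},{"dx":-11,"dy":82,"dz":117,"ax":0,"ay":0,"az":0,"hand":0.85},{"dx":-11,"dy":82,"dz":118,"ax":0,"ay":0,"az":0,"hand":0.85}]}}

```text
time_s: 15.9
ee_pos: [600.6, -14.0, 93.2]
eef_rot: [-0.0, 1.0, -0.0, 0.0]
contact_force: [0.1, -0.1, -2.0]
finger_gap: 0.315
grasp_force: 35.1
```

{"op": "play_rows", "data": {"rows": [{"dx":0,"dy":0,"dz":1,"ax":0,"ay":0,"az":0,"hand":0.85},{"dx":0,"dy":0,"dz":1.5,"ax":0,"ay":0,"az":0,"hand":0.85},{"dx":0,"dy":0,"dz":1.5,"ax":0,"ay":0,"az":0,"hand":0.75},{"dx":0,"dy":0,"dz":1.5,"ax":0,"ay":0,"az":0,"hand":0.6},{"dx":0,"dy":0,"dz":1.5,"ax":0,"ay":0,"az":0,"hand":0.4},{"dx":0,"dy":0,"dz":1.5,"ax":0,"ay":0,"az":0,"hand":0.2},{"dx":0,"dy":0,"dz":-10,"ax":0,"ay":0,"az":0,"hand":0},{"dx":0,"dy":0,"dz":-40,"ax":0,"ay":0,"az":0,"hand":0},{"dx":0,"dy":0,"dz":-85,"ax":0,"ay":0,"az":0,"hand":0},{"dx":0,"dy":0,"dz":-130,"ax":0,"ay":0,"az":0,"hand":0}]}}

```text
time_s: 17.15
ee_pos: [600.1, -13.9, 224.9]
eef_rot: [-0.0, 1.0, -0.0, 0.0]
contact_force: [0.7, 0.1, -0.4]
finger_gap: 0.996
grasp_force: 0.0
```

Run:
```python
from h import *
o=get_obs(); print(o['ee_pos'],o['time_s'])
p=optics.get_image('side'); s=p; d=optics.trace(p,'cover'); print([(np.round(x['rect']),round(x['conf'],2)) for x in d])
print('exp rim/knob top',proj(p,[600,-13,0]).round(1),proj(p,[600,-13,142]).round(1))
t=optics.get_image('top')
# tray orientation from black edge
im=t['image'][170:260,160:232]; m=(im.max(2)<70).astype(np.uint8)
pts=[]
ys,xs=np.nonzero(m); r=cv2.minAreaRect(np.c_[xs+160,ys+170].astype(np.float32)); print(r)
B=cv2.boxPoints(r); W=np.array([atz(t,u,v,30)[:2] for u,v in B]); print(W.round())
```

```text
[600.14687078 -13.92214502 224.91016407] 17.15
[(array([288., 206., 332., 258.]), 0.92), (array([378., 263., 417., 299.]), 0.92), (array([177., 282., 256., 373.]), 0.63)]
exp rim/knob top [308.2 243.5] [310.9 209.4]
((199.4569091796875, 221.79344177246094), (81.15386962890625, 54.37004089355469), 83.41805267333984)
[[643. 400.]
 [673. 188.]
 [357. 142.]
 [328. 351.]]
```

{"op": "play_rows", "data": {"rows": [{"dx":10,"dy":35,"dz":0,"ax":0,"ay":0,"az":-0.02,"hand":0},{"dx":25,"dy":88,"dz":0,"ax":0,"ay":0,"az":-0.05,"hand":0},{"dx":40,"dy":142,"dz":0,"ax":0,"ay":0,"az":-0.08,"hand":0},{"dx":55,"dy":196,"dz":0,"ax":0,"ay":0,"az":-0.11,"hand":0},{"dx":70,"dy":250,"dz":0,"ax":0,"ay":0,"az":-0.13,"hand":0},{"dx":82,"dy":295,"dz":0,"ax":0,"ay":0,"az":-0.13,"hand":0},{"dx":90,"dy":317,"dz":0,"ax":0,"ay":0,"az":-0.13,"hand":0},{"dx":90,"dy":317,"dz":0,"ax":0,"ay":0,"az":-0.13,"hand":0},{"dx":90,"dy":317,"dz":0,"ax":0,"ay":0,"az":-0.13,"hand":0},{"dx":90,"dy":317,"dz":0,"ax":0,"ay":0,"az":-0.13,"hand":0}]}}

```text
time_s: 18.55
ee_pos: [510.5, 302.0, 222.6]
eef_rot: [-0.064, 0.998, -0.0, -0.0]
contact_force: [-0.6, 0.3, 0.4]
finger_gap: 1.001
grasp_force: 0.0
```

Run:
```python
from h import *
p=optics.get_image('wrist'); s=optics.get_image('side'); o=get_obs(); print(o['ee_pos'],o['time_s'])
hsv=lambda q:cv2.cvtColor(q['image'],cv2.COLOR_RGB2HSV)
def blobs(q,lo,hi,lo2=None,roi=None):
    H=hsv(q); m=cv2.inRange(H,lo,hi)
    if lo2: m|=cv2.inRange(H,*lo2)
    if roi: k=np.zeros_like(m);k[roi[1]:roi[3],roi[0]:roi[2]]=1;m=m*k
    n,l,st,ce=cv2.connectedComponentsWithStats(m); i=[j for j in range(1,n) if st[j,4]>25]; return [(ce[j].round(1),st[j]) for j in i]
for n,a in (('red',((0,150,60),(8,255,255),((172,150,60),(180,255,255)))),('blue',((105,140,50),(130,255,255))),('green',((50,120,40),(80,255,255)))):
    b=blobs(p,*a); print(n,[(x[0],x[1].tolist(),atz(p,*x[0],76,1)[:2].round(1)) for x in b])
r=blobs(s,(0,150,60),(8,255,255),((172,150,60),(180,255,255)),(228,160,285,195)); print('side',r)
print('expect',proj(p,[510,303,81],1)); save(p,'w8.png')
```

```text
[510.63266276 302.06017999 222.79281782] 18.65
red [(array([281.5, 182.8]), [259, 159, 46, 49, 1769], array([508., 304.])), (array([  3.7, 304. ]), [0, 295, 10, 17, 132], array([ 755.1, -119. ]))]
blue [(array([277.3, 114.2]), [254, 91, 48, 48, 1758], array([441. , 291.1]))]
green [(array([62.5, 50.3]), [60, 46, 6, 9, 44], array([382.6,  39.7])), (array([ 69., 116.]), [60, 113, 19, 7, 101], array([458.4,  58.2])), (array([277.8, 244.3]), [257, 222, 42, 45, 1533], array([574.5, 308.8]))]
side [(array([254.9, 176.5]), array([249, 172,  13,  10, 101], dtype=int32))]
expect [280.28422451 185.69950892]
```

{"op": "play_rows", "data": {"force": 30, "rows": [{"dx":2,"dy":2,"dz":40,"ax":0,"ay":0,"az":0,"hand":0},{"dx":2,"dy":2,"dz":85,"ax":0,"ay":0,"az":0,"hand":0},{"dx":2,"dy":2,"dz":125,"ax":0,"ay":0,"az":0,"hand":0},{"dx":2,"dy":2,"dz":160,"ax":0,"ay":0,"az":0,"hand":0},{"dx":2,"dy":2,"dz":185,"ax":0,"ay":0,"az":0,"hand":0},{"dx":2,"dy":2,"dz":198,"ax":0,"ay":0,"az":0,"hand":0.1},{"dx":2,"dy":2,"dz":198,"ax":0,"ay":0,"az":0,"hand":0.3},{"dx":2,"dy":2,"dz":198,"ax":0,"ay":0,"az":0,"hand":0.5},{"dx":2,"dy":2,"dz":198,"ax":0,"ay":0,"az":0,"hand":0.6},{"dx":2,"dy":2,"dz":198,"ax":0,"ay":0,"az":0,"hand":0.6}]}}

```text
time_s: 19.9
ee_pos: [508.8, 305.1, 25.9]
eef_rot: [-0.065, 0.998, 0.0, 0.001]
contact_force: [-0.1, -1.1, 3.1]
finger_gap: 0.553
grasp_force: 31.3
```

{"op": "play_rows", "data": {"force": 40, "rows": [{"dx":0,"dy":0,"dz":-15,"ax":0,"ay":0,"az":0,"hand":0.6},{"dx":0,"dy":0,"dz":-50,"ax":0,"ay":0,"az":0,"hand":0.6},{"dx":0,"dy":0,"dz":-95,"ax":0,"ay":0,"az":0,"hand":0.6},{"dx":0,"dy":-10,"dz":-140,"ax":0,"ay":0,"az":0,"hand":0.6},{"dx":2,"dy":-35,"dz":-170,"ax":0,"ay":0,"az":0.02,"hand":0.6},{"dx":3,"dy":-80,"dz":-175,"ax":0,"ay":0,"az":0.04,"hand":0.6},{"dx":5,"dy":-130,"dz":-175,"ax":0,"ay":0,"az":0.07,"hand":0.6},{"dx":7,"dy":-180,"dz":-175,"ax":0,"ay":0,"az":0.1,"hand":0.6},{"dx":9,"dy":-230,"dz":-175,"ax":0,"ay":0,"az":0.13,"hand":0.6},{"dx":11,"dy":-280,"dz":-175,"ax":0,"ay":0,"az":0.13,"hand":0.6}]}}

```text
time_s: 21.15
ee_pos: [533.2, 24.3, 200.8]
eef_rot: [-0.0, 1.0, 0.0, 0.0]
contact_force: [0.4, -0.4, -2.2]
finger_gap: 0.545
grasp_force: 41.6
```

Run:
```python
from h import *
o=get_obs(); print(o['finger_gap'],o['grasp_force']); rel([562,-291.5,200],np.pi/2)
```

```text
0.5452659962272631 41.57970428466797
d tool [ -28.7 -315.8    0.8] cur yaw 1.571 q [-0.11  0.23 -0.07  1.27  0.   -0.11]
az 0.0
```

{"op": "play_rows", "data": {"rows": [{"dx":-4,"dy":-45,"dz":0,"ax":0,"ay":0,"az":0,"hand":0.6},{"dx":-8,"dy":-95,"dz":0,"ax":0,"ay":0,"az":0,"hand":0.6},{"dx":-13,"dy":-140,"dz":0,"ax":0,"ay":0,"az":0,"hand":0.6},{"dx":-17,"dy":-180,"dz":0,"ax":0,"ay":0,"az":0,"hand":0.6},{"dx":-20,"dy":-205,"dz":0,"ax":0,"ay":0,"az":0,"hand":0.6},{"dx":-20,"dy":-215,"dz":0,"ax":0,"ay":0,"az":0,"hand":0.6},{"dx":-20,"dy":-215,"dz":0,"ax":0,"ay":0,"az":0,"hand":0.6},{"dx":-20,"dy":-215,"dz":0,"ax":0,"ay":0,"az":0,"hand":0.6},{"dx":-20,"dy":-215,"dz":0,"ax":0,"ay":0,"az":0,"hand":0.6},{"dx":-20,"dy":-215,"dz":0,"ax":0,"ay":0,"az":0,"hand":0.6}]}}

```text
time_s: 22.4
ee_pos: [553.5, -188.5, 199.9]
eef_rot: [-0.001, 1.0, 0.0, 0.0]
contact_force: [0.2, 0.9, -2.3]
finger_gap: 0.548
grasp_force: 41.6
```

Run:
```python
from h import *
p=optics.get_image('wrist'); s=optics.get_image('side'); t=optics.get_image('top')
for n,q in (('w9',p),('s9',s),('t9',t)): np.save(n+'.npy',q,allow_pickle=True)
rel([562,-291.5,200],np.pi/2)
for n,q,f in (('w',p,1),('s',s,0),('t',t,0)):
    for d in optics.trace(q,'pan')[:2]:
        r=d['rect']; print(n,round(d['conf'],2),np.round(r),'area',d['region'].sum())
    print(proj(q,[562,-291.5,68],f).round(1))
a=p['image'][120:360,60:380].copy(); A=cv2.resize(a,(480,360)); B=cv2.resize(s['image'][240:330,270:390],(300,225),interpolation=cv2.INTER_CUBIC)
out=np.zeros((400,790,3),np.uint8);out[:360,:480]=A;out[:225,490:]=B
for rr,z,c in ((45,68,(255,0,0)),(70,61,(0,200,0))):
    for k in np.linspace(0,6.28,30):
        X=[562+rr*np.cos(k),-291.5+rr*np.sin(k),z]
        u,v=(proj(p,X,1)-[60,120])*1.5; cv2.circle(out,(int(u),int(v)),1,c,-1)
        u,v=(proj(s,X)-[270,240])*2.5; cv2.circle(out,(int(u)+490,int(v)),1,c,-1)
cv2.imwrite('pics/c9.png',out[...,::-1])
```

```text
d tool [  -8.5 -102.5   -0.2] cur yaw 1.571 q [-0.47  0.33  0.07  1.3   0.   -0.47]
az 0.001
w 0.22 [ 93.  12. 276. 274.] area 38141
[175.8 197. ]
s 0.66 [317. 282. 350. 309.] area 705
[332.7 294.8]
t 0.52 [257. 180. 290. 212.] area 973
t 0.31 [261. 144. 280. 165.] area 248
[344.9 208.4]
```

View pics/c9.png

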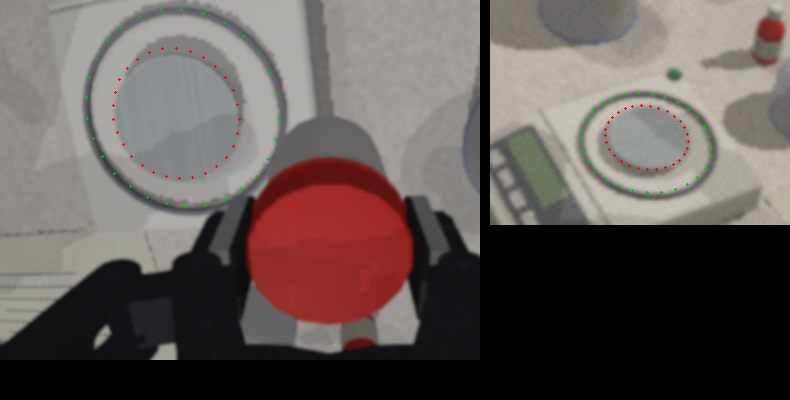

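The overlay of pan (red) and ring (green) at (562,-291.5) fits within ~1–2 mm; the pot is held upright. Moving over the pan.

{"op": "play_rows", "data": {"rows": [{"dx":-4,"dy":-40,"dz":0,"ax":0,"ay":0,"az":0,"hand":0.6},{"dx":-8,"dy":-80,"dz":5,"ax":0,"ay":0,"az":0,"hand":0.6},{"dx":-9,"dy":-102,"dz":20,"ax":0,"ay":0,"az":0,"hand":0.6},{"dx":-9,"dy":-102,"dz":45,"ax":0,"ay":0,"az":0,"hand":0.6},{"dx":-9,"dy":-102,"dz":65,"ax":0,"ay":0,"az":0,"hand":0.6},{"dx":-9,"dy":-102,"dz":80,"ax":0,"ay":0,"az":0,"hand":0.6},{"dx":-9,"dy":-102,"dz":92,"ax":0,"ay":0,"az":0,"hand":0.6},{"dx":-9,"dy":-102,"dz":100,"ax":0,"ay":0,"az":0,"hand":0.6},{"dx":-9,"dy":-102,"dz":105,"ax":0,"ay":0,"az":0,"hand":0.6},{"dx":-9,"dy":-102,"dz":107,"ax":0,"ay":0,"az":0,"hand":0.6}]}}

```text
time_s: 23.95
ee_pos: [562.7, -291.3, 92.9]
eef_rot: [-0.0, 1.0, -0.0, 0.0]
contact_force: [-0.5, -0.3, -1.2]
finger_gap: 0.545
grasp_force: 41.8
```

{"op": "play_rows", "data": {"rows": [{"dx":0,"dy":0,"dz":0,"ax":0,"ay":0,"az":0,"hand":0.6},{"dx":0,"dy":0,"dz":0.5,"ax":0,"ay":0,"az":0,"hand":0.6},{"dx":0,"dy":0,"dz":1,"ax":0,"ay":0,"az":0,"hand":0.6},{"dx":0,"dy":0,"dz":1.5,"ax":0,"ay":0,"az":0,"hand":0.6},{"dx":0,"dy":0,"dz":2,"ax":0,"ay":0,"az":0,"hand":0.6},{"dx":0,"dy":0,"dz":2.5,"ax":0,"ay":0,"az":0,"hand":0.6},{"dx":0,"dy":0,"dz":3,"ax":0,"ay":0,"az":0,"hand":0.6},{"dx":0,"dy":0,"dz":3,"ax":0,"ay":0,"az":0,"hand":0.6},{"dx":0,"dy":0,"dz":3,"ax":0,"ay":0,"az":0,"hand":0.6},{"dx":0,"dy":0,"dz":3,"ax":0,"ay":0,"az":0,"hand":0.6}]}}

```text
time_s: 25.2
ee_pos: [562.5, -291.3, 89.8]
eef_rot: [-0.0, 1.0, 0.0, 0.0]
contact_force: [-0.9, 0.5, -0.9]
finger_gap: 0.549
grasp_force: 41.8
```

{"op": "play_rows", "data": {"rows": [{"dx":0,"dy":0,"dz":0.5,"ax":0,"ay":0,"az":0,"hand":0.6},{"dx":0,"dy":0,"dz":1,"ax":0,"ay":0,"az":0,"hand":0.6},{"dx":0,"dy":0,"dz":1.3,"ax":0,"ay":0,"az":0,"hand":0.6},{"dx":0,"dy":0,"dz":1.5,"ax":0,"ay":0,"az":0,"hand":0.6},{"dx":0,"dy":0,"dz":1.5,"ax":0,"ay":0,"az":0,"hand":0.6},{"dx":0,"dy":0,"dz":1.5,"ax":0,"ay":0,"az":0,"hand":0.6},{"dx":0,"dy":0,"dz":1.5,"ax":0,"ay":0,"az":0,"hand":0.6},{"dx":0,"dy":0,"dz":1.5,"ax":0,"ay":0,"az":0,"hand":0.6},{"dx":0,"dy":0,"dz":1.5,"ax":0,"ay":0,"az":0,"hand":0.6},{"dx":0,"dy":0,"dz":1.5,"ax":0,"ay":0,"az":0,"hand":0.6}]}}

```text
time_s: 26.45
ee_pos: [562.5, -291.3, 88.3]
eef_rot: [-0.0, 1.0, 0.0, 0.0]
contact_force: [-0.2, 0.7, 2.3]
finger_gap: 0.547
grasp_force: 42.1
```

Contact with the pan (+2.3 N). Release and rise.

{"op": "play_rows", "data": {"rows": [{"dx":0,"dy":0,"dz":-0.5,"ax":0,"ay":0,"az":0,"hand":0.5},{"dx":0,"dy":0,"dz":-0.5,"ax":0,"ay":0,"az":0,"hand":0.4},{"dx":0,"dy":0,"dz":-0.5,"ax":0,"ay":0,"az":0,"hand":0.2},{"dx":0,"dy":0,"dz":-0.5,"ax":0,"ay":0,"az":0,"hand":0},{"dx":0,"dy":0,"dz":-0.5,"ax":0,"ay":0,"az":0,"hand":0},{"dx":0,"dy":0,"dz":-10,"ax":0,"ay":0,"az":0,"hand":0},{"dx":0,"dy":0,"dz":-35,"ax":0,"ay":0,"az":0,"hand":0},{"dx":0,"dy":0,"dz":-70,"ax":0,"ay":0,"az":0,"hand":0},{"dx":0,"dy":0,"dz":-105,"ax":0,"ay":0,"az":0,"hand":0},{"dx":0,"dy":0,"dz":-135,"ax":0,"ay":0,"az":0,"hand":0}]}}

```text
time_s: 27.7
ee_pos: [562.7, -291.5, 225.7]
eef_rot: [-0.0, 1.0, -0.0, 0.001]
contact_force: [-0.0, -0.4, 0.3]
finger_gap: 0.998
grasp_force: 0.0
```

Run:
```python
from h import *
p=optics.get_image('wrist'); s=optics.get_image('side')
H=cv2.cvtColor(p['image'],cv2.COLOR_RGB2HSV); m=cv2.inRange(H,(0,150,60),(8,255,255))|cv2.inRange(H,(172,150,60),(180,255,255))
n,l,st,ce=cv2.connectedComponentsWithStats(m)
for j in range(1,n):
    if st[j,4]>300: print('red cap',ce[j],st[j],atz(p,*ce[j],139,1))
for d in optics.trace(s,'pot_red')[:2]: print(d['conf'],np.round(d['rect']))
print('exp side',proj(s,[562.5,-291,68]),proj(s,[562.5,-291,144]))
rel([600,-14,225],np.pi/2)
```

```text
red cap [278.36604775 198.99848427] [ 251  170   56   59 2639] [ 561.10392843 -292.11171622  139.        ]
red cap [371.40390879 334.15309446] [362 325  21  22 307] [ 704.59934719 -196.44091552  139.        ]
0.76 [321. 267. 344. 301.]
exp side [332.79310475 294.58781496] [335.46536467 275.07952923]
d tool [-36.5 278.    0.4] cur yaw 1.571 q [-0.6   0.43  0.27  1.41  0.   -0.6 ]
az 0.0
```

{"op": "play_rows", "data": {"rows": [{"dx":-4,"dy":30,"dz":0,"ax":0,"ay":0,"az":0,"hand":0},{"dx":-12,"dy":85,"dz":0,"ax":0,"ay":0,"az":0,"hand":0},{"dx":-20,"dy":140,"dz":0,"ax":0,"ay":0,"az":0,"hand":0},{"dx":-27,"dy":195,"dz":0,"ax":0,"ay":0,"az":0,"hand":0},{"dx":-33,"dy":245,"dz":0,"ax":0,"ay":0,"az":0,"hand":0},{"dx":-37,"dy":272,"dz":10,"ax":0,"ay":0,"az":0,"hand":0},{"dx":-37.5,"dy":277.5,"dz":30,"ax":0,"ay":0,"az":0,"hand":0},{"dx":-37.5,"dy":277.5,"dz":55,"ax":0,"ay":0,"az":0,"hand":0},{"dx":-37.5,"dy":277.5,"dz":70,"ax":0,"ay":0,"az":0,"hand":0},{"dx":-37.5,"dy":277.5,"dz":70,"ax":0,"ay":0,"az":0,"hand":0}]}}

```text
time_s: 29.1
ee_pos: [598.6, -13.7, 151.5]
eef_rot: [0.0, 1.0, 0.0, -0.002]
contact_force: [0.5, 0.1, 0.4]
finger_gap: 1.0
grasp_force: 0.0
```

Run:
```python
from h import *
p=optics.get_image('wrist'); rel([600.4,-14,92],np.pi/2)
g=p['image'][190:330,225:335].max(2)<45; 
n,l,st,ce=cv2.connectedComponentsWithStats(g.astype(np.uint8))
for j in range(1,n):
    if st[j,4]>200: print(ce[j]+[225,190],st[j]+[225,190,0,0,0])
print('pred foot',proj(p,[600.4,-14.3,110],1),'top',proj(p,[600.4,-14.3,142],1))
```

```text
d tool [-1.1 -0.1 60.8] cur yaw 1.571 q [-0.16  0.38  0.02  1.21  0.   -0.16]
az -0.0
[277.62171561 226.3438949 ] [ 251  197   55   62 2588]
pred foot [278.14364133 221.35731473] top [277.99612875 238.72151466]
```

{"op": "play_rows", "data": {"force": 35, "rows": [{"dx":0,"dy":0,"dz":20,"ax":0,"ay":0,"az":0,"hand":0},{"dx":0,"dy":0,"dz":40,"ax":0,"ay":0,"az":0,"hand":0},{"dx":0,"dy":0,"dz":52,"ax":0,"ay":0,"az":0,"hand":0},{"dx":0,"dy":0,"dz":59,"ax":0,"ay":0,"az":0,"hand":0.2},{"dx":0,"dy":0,"dz":61,"ax":0,"ay":0,"az":0,"hand":0.4},{"dx":0,"dy":0,"dz":61,"ax":0,"ay":0,"az":0,"hand":0.6},{"dx":0,"dy":0,"dz":61,"ax":0,"ay":0,"az":0,"hand":0.7},{"dx":0,"dy":0,"dz":61,"ax":0,"ay":0,"az":0,"hand":0.85},{"dx":0,"dy":0,"dz":61,"ax":0,"ay":0,"az":0,"hand":0.85},{"dx":0,"dy":0,"dz":61,"ax":0,"ay":0,"az":0,"hand":0.85}]}}

```text
time_s: 30.4
ee_pos: [600.4, -14.1, 92.9]
eef_rot: [0.0, 1.0, -0.0, 0.001]
contact_force: [0.4, -2.1, 5.0]
finger_gap: 0.31
grasp_force: 34.8
```

{"op": "play_rows", "data": {"rows": [{"dx":0,"dy":0,"dz":-10,"ax":0,"ay":0,"az":0,"hand":0.85},{"dx":0,"dy":0,"dz":-35,"ax":0,"ay":0,"az":0,"hand":0.85},{"dx":0,"dy":0,"dz":-75,"ax":0,"ay":0,"az":0,"hand":0.85},{"dx":0,"dy":0,"dz":-115,"ax":0,"ay":0,"az":0,"hand":0.85},{"dx":0,"dy":0,"dz":-150,"ax":0,"ay":0,"az":0,"hand":0.85},{"dx":2,"dy":-15,"dz":-172,"ax":0,"ay":0,"az":0,"hand":0.85},{"dx":7,"dy":-50,"dz":-180,"ax":0,"ay":0,"az":0,"hand":0.85},{"dx":13,"dy":-95,"dz":-180,"ax":0,"ay":0,"az":0,"hand":0.85},{"dx":19,"dy":-140,"dz":-180,"ax":0,"ay":0,"az":0,"hand":0.85},{"dx":25,"dy":-185,"dz":-180,"ax":0,"ay":0,"az":0,"hand":0.85}]}}

```text
time_s: 31.65
ee_pos: [574.3, -199.5, 272.0]
eef_rot: [-0.0, 1.0, 0.001, -0.0]
contact_force: [1.4, -0.2, -1.4]
finger_gap: 0.316
grasp_force: 34.8
```

{"op": "play_rows", "data": {"rows": [{"dx":5,"dy":-35,"dz":0,"ax":0,"ay":0,"az":0,"hand":0.85},{"dx":9,"dy":-65,"dz":0,"ax":0,"ay":0,"az":0,"hand":0.85},{"dx":12,"dy":-84,"dz":0,"ax":0,"ay":0,"az":0,"hand":0.85},{"dx":13,"dy":-92,"dz":0,"ax":0,"ay":0,"az":0,"hand":0.85},{"dx":13,"dy":-92,"dz":0,"ax":0,"ay":0,"az":0,"hand":0.85},{"dx":13,"dy":-92,"dz":0,"ax":0,"ay":0,"az":0,"hand":0.85},{"dx":13,"dy":-92,"dz":0,"ax":0,"ay":0,"az":0,"hand":0.85},{"dx":13,"dy":-92,"dz":0,"ax":0,"ay":0,"az":0,"hand":0.85},{"dx":13,"dy":-92,"dz":0,"ax":0,"ay":0,"az":0,"hand":0.85},{"dx":13,"dy":-92,"dz":0,"ax":0,"ay":0,"az":0,"hand":0.85}]}}

```text
time_s: 32.9
ee_pos: [562.0, -290.7, 272.3]
eef_rot: [-0.0, 1.0, 0.0, 0.0]
contact_force: [-0.0, -0.0, -2.5]
finger_gap: 0.31
grasp_force: 34.9
```

Run:
```python
from h import *
rel([562.4,-291.0,147.9],np.pi/2); o=get_obs(); print(o['ee_pos'],o['eef_rot'].round(4),o['finger_gap'])
# knob top vs tool axis in wrist view (same relative to tool as at first grip?)
p=optics.get_image('wrist'); s=optics.get_image('side')
for d in optics.trace(s,'cover')[:3]: print(round(d['conf'],2),np.round(d['rect'],1))
print('exp rim',proj(s,[562.4,-291,o['ee_pos'][2]-92.9]),'knobtop',proj(s,[562.4,-291,o['ee_pos'][2]-92.9+142]))
```

```text
d tool [ -0.4  -0.3 124.4] cur yaw 1.571 q [-0.6   0.43  0.38  1.53  0.   -0.6 ]
az 0.0
[ 561.98058097 -290.73506156  272.30381024] [-2.e-04  1.e+00  0.e+00  0.e+00] 0.3100316142542525
0.6 [378.8 261.9 416.7 296.5]
0.57 [312.5 221.4 367.4 285.3]
exp rim [336.74881676 265.45435375] knobtop [342.58650104 222.81635685]
```

{"op": "play_rows", "data": {"rows": [{"dx":0,"dy":0,"dz":12,"ax":0,"ay":0,"az":0,"hand":0.85},{"dx":0,"dy":0,"dz":34,"ax":0,"ay":0,"az":0,"hand":0.85},{"dx":0,"dy":0,"dz":58,"ax":0,"ay":0,"az":0,"hand":0.85},{"dx":0,"dy":0,"dz":80,"ax":0,"ay":0,"az":0,"hand":0.85},{"dx":0,"dy":0,"dz":96,"ax":0,"ay":0,"az":0,"hand":0.85},{"dx":0,"dy":0,"dz":107,"ax":0,"ay":0,"az":0,"hand":0.85},{"dx":0,"dy":0,"dz":113,"ax":0,"ay":0,"az":0,"hand":0.85},{"dx":0,"dy":0,"dz":117,"ax":0,"ay":0,"az":0,"hand":0.85},{"dx":0,"dy":0,"dz":120,"ax":0,"ay":0,"az":0,"hand":0.85},{"dx":0,"dy":0,"dz":121,"ax":0,"ay":0,"az":0,"hand":0.85}]}}

```text
time_s: 34.3
ee_pos: [562.1, -290.9, 151.5]
eef_rot: [-0.0, 1.0, -0.0, 0.0]
contact_force: [-0.3, -0.6, -2.3]
finger_gap: 0.311
grasp_force: 34.9
```

{"op": "play_rows", "data": {"rows": [{"dx":0,"dy":0,"dz":0.5,"ax":0,"ay":0,"az":0,"hand":0.85},{"dx":0,"dy":0,"dz":1,"ax":0,"ay":0,"az":0,"hand":0.85},{"dx":0,"dy":0,"dz":1.5,"ax":0,"ay":0,"az":0,"hand":0.85},{"dx":0,"dy":0,"dz":2,"ax":0,"ay":0,"az":0,"hand":0.85},{"dx":0,"dy":0,"dz":2.5,"ax":0,"ay":0,"az":0,"hand":0.85},{"dx":0,"dy":0,"dz":3,"ax":0,"ay":0,"az":0,"hand":0.85},{"dx":0,"dy":0,"dz":3.5,"ax":0,"ay":0,"az":0,"hand":0.85},{"dx":0,"dy":0,"dz":3.5,"ax":0,"ay":0,"az":0,"hand":0.85},{"dx":0,"dy":0,"dz":3.5,"ax":0,"ay":0,"az":0,"hand":0.85},{"dx":0,"dy":0,"dz":3.5,"ax":0,"ay":0,"az":0,"hand":0.85}]}}

```text
time_s: 35.55
ee_pos: [562.1, -291.0, 148.0]
eef_rot: [-0.0, 1.0, -0.0, 0.0]
contact_force: [-0.7, -0.7, 0.5]
finger_gap: 0.309
grasp_force: 35.0
```

{"op": "play_rows", "data": {"rows": [{"dx":0,"dy":0,"dz":0.5,"ax":0,"ay":0,"az":0,"hand":0.85},{"dx":0,"dy":0,"dz":0.5,"ax":0,"ay":0,"az":0,"hand":0.75},{"dx":0,"dy":0,"dz":0.5,"ax":0,"ay":0,"az":0,"hand":0.65},{"dx":0,"dy":0,"dz":0.5,"ax":0,"ay":0,"az":0,"hand":0.5},{"dx":0,"dy":0,"dz":0.5,"ax":0,"ay":0,"az":0,"hand":0.2},{"dx":0,"dy":0,"dz":0.5,"ax":0,"ay":0,"az":0,"hand":0},{"dx":0,"dy":0,"dz":0,"ax":0,"ay":0,"az":0,"hand":0},{"dx":0,"dy":0,"dz":-15,"ax":0,"ay":0,"az":0,"hand":0},{"dx":0,"dy":0,"dz":-50,"ax":0,"ay":0,"az":0,"hand":0},{"dx":0,"dy":0,"dz":-100,"ax":0,"ay":0,"az":0,"hand":0}]}}

```text
time_s: 36.8
ee_pos: [561.3, -290.4, 248.6]
eef_rot: [-0.0, 1.0, 0.001, -0.001]
contact_force: [1.4, -0.3, -0.2]
finger_gap: 1.003
grasp_force: 0.0
```

Run:
```python
from h import *
p=optics.get_image('wrist'); s=optics.get_image('side'); print(get_obs()['ee_pos'])
out=np.zeros((400,790,3),np.uint8);out[:360,:480]=cv2.resize(p['image'][90:330,120:440],(480,360));out[:225,490:]=cv2.resize(s['image'][240:330,270:390],(300,225),interpolation=cv2.INTER_CUBIC)
for rr,z,c in ((65,56,(255,0,0)),(70,61,(0,200,0))):
    for k in np.linspace(0,6.28,40):
        X=[562.2+rr*np.cos(k),-291+rr*np.sin(k),z]
        u,v=(proj(p,X,1)-[120,90])*1.5; cv2.circle(out,(int(u),int(v)),1,c,-1)
        u,v=(proj(s,X)-[270,240])*2.5; cv2.circle(out,(int(u)+490,int(v)),1,c,-1)
cv2.imwrite('pics/c10.png',out[...,::-1])
```

```text
[ 564.27087086 -292.35535901  255.46755574]
```

View pics/c10.png

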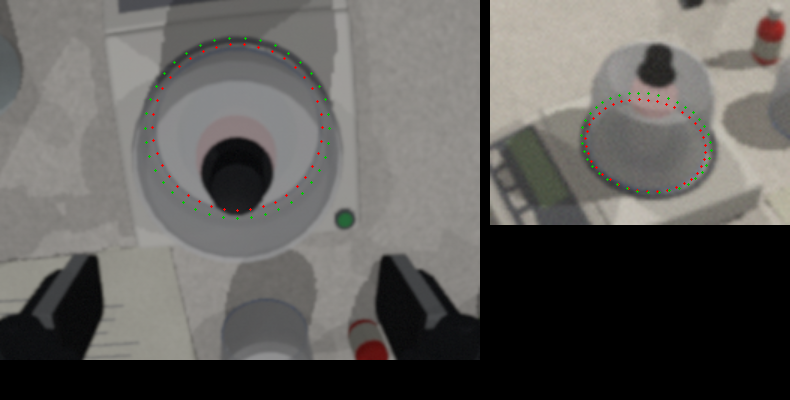

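The cover sits inside the ring over the red pot, flat and clear of the fingers: the rim overlay matches in both views. Handing in.

```bash
python3 -c "
from h import *
print(env.finish_job())"
```

```text
the job is handed in; nothing more can be done
None
```

The job is handed in at about 37 s: the red pot stands upright on the pan within about 2 mm of its middle, with the cover flat inside the ring over it (checked in the last side and wrist pictures). No verdict came back. The first grip closed above the knob without touching it.

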